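# Free the catch and draw a stand's inner tube up to its pin groove

## Task

On the small black floor stand, swing the catch fully open by its knob, then grip the bare aluminium inner tube and draw it straight up 60 mm, until the dark ring groove on it is level with the mouth of the outer tube. Stop and stay there, finishing while you still hold the tube upright and still so that a colleague can push the locking pin in; do not pull it right out or wrench it hard sideways in its bore, and leave everything else on the bench where it is.

Things in the scene. Friction and masses are not known exactly. Their poses are not given: they have to be found in the camera images.
- stand_mouth (a point): Centre of the mouth of the fixed stand's outer tube, 110 mm above the bench. Dark steel base plate 130 x 170 x 10 mm; black upright outer tube 56 mm in diameter, bore 31 mm wide, 100 mm deep. z is up along the bore. y points from the bore to the catch's post, a 20 mm steel pin, its axis 60 mm from the bore axis.
- tube_grip (a point): Centre of the bare upper part (30 mm diameter, 65 mm tall) of the loose aluminium inner tube, about 0.4 kg; z is up along it. Under this part is a flange 48 mm in diameter, 8 mm thick, then 90 mm of 30 mm tube hanging in the bore, 1 mm clearance in diameter. Point 40.5 mm above the mouth at first (flange on the mouth), 100.5 mm when drawn up 60 mm.
- catch (a joint): Angle of the flat steel catch, which turns level about the post. 0 = closed: its 41 mm tongue lies over the flange and keeps the inner tube down. 1.57 = fully open, at its stop, 90 degrees anticlockwise seen from above. An over-centre spring snaps it to the nearer end (up to about 3 N at the knob, changing side at 0.785).
- catch_pivot (a point): On the upright pivot axis of the catch, 125 mm above the bench; axes as stand_mouth's. The catch's flat bar is 9 mm thick, its top 130 mm above the bench.
- catch_knob (a point): Centre of the upright round black knob at the end of the catch's handle, 14 mm in diameter, 44 mm tall (from 130 to 174 mm above the bench), 65 mm from the pivot on the side opposite the tongue. Closed, it lies from the pivot along stand_mouth's y; fully open, along stand_mouth's -x. Its own y axis points from pivot to knob.
- groove (a point): Centre of the dark ring groove, 4 mm wide, round the inner tube, 60 mm below the underside of its flange: hidden in the bore at first, level with the mouth when the tube is drawn up 60 mm.
- tape_wide_mid (a point): Centre of a loose grey tape roll lying flat, 110 mm diameter, 50 mm tall: leave alone.
- tape_thin_mid (a point): Centre of a loose white tape roll lying flat, 100 mm diameter, 25 mm tall: leave alone.
- scissors_mid (a point): Pivot of loose scissors lying flat, about 190 mm long, 12 mm tall: leave alone.
- wrench_grip (a point): Handle of a loose steel wrench lying flat, 180 mm long, about 20 mm tall: leave alone.
- mug_mid (a point): Centre of a loose white mug, 80 mm diameter, 90 mm tall: leave alone.
- parts_bin_mid (a point): Centre of a loose blue plastic bin 100 x 150 x 60 mm: leave alone.
- pipe_clamp_mid (a point): Centre of the ring of a loose aluminium pipe clamp lying flat, ring 64 mm diameter, about 95 mm long, 30 mm tall: leave alone.
Mind the look-alikes: they are no part of the job. Leave any yellow look-alike of the part that bears tube_grip alone.

How it is judged:
On the way, in this order (a step that is already met when the one before it is completed fails the run):
1. the catch is swung fully open while the inner tube is still down (value of joint catch above 1.35 rad and z of tube_grip in the frame of stand_mouth below 0.05 m), for 0.2 s.
2. the inner tube is drawn up to the groove (z of tube_grip in the frame of stand_mouth above 0.0925 m), for 0.2 s.
At the end, for the whole second after the job is handed in: The catch is fully open (above 1.35 rad), the inner tube is drawn up 60 mm (8 mm either way), still in its bore, upright within 0.06 rad and within 6 mm of the bore axis, still (below 10 mm/s) and held by the fingers (more than 3 N), which alone carry it (value of joint catch above 1.35 rad and z of tube_grip in the frame of stand_mouth between 0.0925 and 0.1085 m and angle between tube_grip's own z axis and vertical below 0.06 rad and horizontal distance between tube_grip and stand_mouth below 0.006 m and linear speed of inner_tube below 0.01 m/s and contact force between the fingers and inner_tube above 3 N); the arm keeps its last pose, push and grip.
It fails at once if the inner tube is pulled right out of its bore (z of tube_grip in the frame of stand_mouth above 0.128 m).
It fails at once if the inner tube is wrenched against its bore (more than 40 N) (contact force between inner_tube and stand above 40 N).
It fails at once if another thing on the bench is moved more than 40 mm (distance of any of tape_wide_mid, tape_thin_mid, scissors_mid, wrench_grip, mug_mid, parts_bin_mid, pipe_clamp_mid from where it was at the start of the episode above 0.04 m).
It also fails if it takes over 51 s, if anything falls off the work surface, if the arm or the gripper's body presses on something with over 40 N, if the wrist force passes 120 N, or if a joint passes its speed limit or range.

## Robot

A 6-joint arm with a two-finger parallel gripper is mounted at the origin on the work surface. World frame = base frame: x ahead of the robot, y to its left, z up, the work surface at z = 0. Lengths are in m, angles in rad, forces in N, time in s.
With the tool pointing down it reaches from about 0.3 to 0.875 m from the base axis. Payload 6.4 kg.
Tool frame: the origin (TCP) lies on the centre line of the jaws, within the pads' length; the fingertips stand 11 mm ahead of it and the grasp point (between the pads) lies 8 mm behind it; x points along the fingers, y is the direction in which the jaws open and shut, and the axes are right-handed (so a half turn about x gives the same grasp; the last joint's range is limited). The gripper opens to 85 mm and grips with 20 to 120 N. Pads are 22 mm wide; open, the fingers measure 114 mm over their backs; the gripper's body (76 mm by 85 mm) begins 54 mm behind the grasp point. The pads swing forward as they close: fully open they stand 13 mm farther back than shut.
Start: joints at [-1.324, 0.181, 1.607, -0, 1.354, -0.206], TCP at [0.252, -0.517, 0.242] pointing down, gripper open.
Joint ranges: [-2.99, 2.99], [-0.89, 2.07], [0.3, 2.58], [-1.14, 4.28], [0, 2.63], [-3.12, 3.12]. Speed limits (rad/s): [2.57, 2.57, 3.01, 3.14, 3.14, 3.14].

## Interface

Orientations are given as a unit quaternion [w, x, y, z].
In Python, from bench import ctrl, camera, hand_in gives the robot as it stands. The module is installed in compiled form; this text tells all that it offers.
- The arm moves only by the tool drive_tool, never from a script. Its argument "increments" is a list of rows, each a list of 7 numbers: the shift along the tool's x, y, z in m, then the turn, a rotation vector about the tool's x, y, z in degrees, then the gripper's target within -1 to 1 (fully open at 1, half-way at 0, shut at -1). In form: [[dx, dy, dz, rx, ry, rz, claw], ...]. A call has 1 to 10 rows; each row shifts and turns the commanded pose from where the row before left it, along the tool's axes as they then stand; what a row does not reach is not made up. A row lasts 1/8 s, in which the tool goes at most 62.5 mm and 10.7 degrees, less where a joint would pass 70% of its speed; a pose out of reach is approached as far as the arm can. A call is refused whole if a number of a shift passes 0.0625 or a number of a turn 10.7, either way. A call with a gripper value outside its range is refused whole. The fingers move at their own pace and stop on an object; the grip force is fixed at half the most. Time passes only in rows, so rows that do not move let the fingers close. It gives the time, the measured TCP pose, the force and the opening at its end, in the units of the state.
- ctrl.get_obs(): the state, without advancing time (a new reading comes with each control period).
- camera(name): name is "scene" or "side" or "wrist"; returns a dict with "img" (384x512x3 uint8, red, green, blue), "depth" (384x512 float32, m along the optical axis (not along the pixel's ray), 0 where there is no reading), "fx", "fy", "cx", "cy" (pixels), "k1" (the pictures are not rectified: a ray, as slopes to the right and down, at radius r is drawn at 1 + k1 r^2 times it, then the intrinsics apply), "world_from_camera" (4x4, takes a point from camera to world coordinates); the wrist camera has in their place "hand_eye" (4x4, takes a point from camera to tool coordinates, whose origin is the TCP and whose axes are the tool frame's). Camera axes: x right, y down, z forward; pixel columns grow to the right and rows downward; lengths in m; the calibration is good to about 2 mm. A picture is of the moment at which its call begins: read the wrist's pose just before it.
- hand_in(): hands the job in, once; it reports no verdict.
The state is a dict: "time_s": time; "q": joint angles; "dq": joint speeds; "joint_efforts": joint torques, N m; "eef_pos": TCP position; "eef_rot": TCP orientation; "wrist_force": force on the tool from outside, world axes, zero at the start; "torque": the same for the moment, N m; "opening": opening from 0.0 (shut) to 1.0 (fully open).
Only numpy, scipy, OpenCV 4.12 (cv2) and the standard library are available. Lean on these libraries where they do the work, as an engineer would, in place of code of your own. Each camera call takes 0.05 s, during which the arm holds its last target.

## Working session

There is one attempt and no reset: what is moved stays moved. The work goes in short steps, Python scripts to look and compute and a tool call to move; the robot and the scene stay as the last step left them, time stands still between calls to the robot, and variables do not carry over. Pictures are saved under pics/ and viewed, and the job is handed in when it is done.

Besides the shell and the picture viewer there is one more tool, called after "Request:" as name([rows], argument=value, ...), one row to a line, values as JSON. drive_tool: Moves the arm, as the interface text tells. Its arguments: {"type":"object","properties":{"increments":{"type":"array","items":{"type":"array","items":{"type":"number"}}}},"required":["increments"]}

```bash
mkdir -p pics; cat > h.py <<'E'
import numpy as np, cv2
from bench import ctrl, camera, hand_in
from scipy.spatial.transform import Rotation as R
def snap(n,f):
    o=ctrl.get_obs(); c=camera(n); cv2.imwrite(f'pics/{f}.png',c['img'][:,:,::-1]); np.savez(f'pics/{f}.npz',**c,eef_pos=o['eef_pos'],eef_rot=o['eef_rot']); return c
def T(c):
    if 'world_from_camera' in c: return np.array(c['world_from_camera'])
    M=np.eye(4); q=np.array(c['eef_rot']); M[:3,:3]=R.from_quat([q[1],q[2],q[3],q[0]]).as_matrix(); M[:3,3]=c['eef_pos']; return M@np.array(c['hand_eye'])
def ray(c,u,v):
    x=(u-c['cx'])/c['fx']; y=(v-c['cy'])/c['fy']; k=float(c['k1']); a,b=x,y
    for _ in range(20):
        r=a*a+b*b; a=x/(1+k*r); b=y/(1+k*r)
    return np.array([a,b,np.ones_like(a)])
def pt(c,u,v,z=None):
    r=ray(c,float(u),float(v)); M=T(c)
    if z is None: d=float(c['depth'][int(v),int(u)]); return M[:3,:3]@(r*d)+M[:3,3]
    w=M[:3,:3]@r; s=(z-M[2,3])/w[2]; return M[:3,3]+s*w
def cloud(c):
    v,u=np.mgrid[0:384,0:512].astype(float); r=ray(c,u,v); p=r*c['depth']; M=T(c)
    return np.einsum('ij,jhw->hwi',M[:3,:3],p)+M[:3,3]
def load(f): return dict(np.load(f'pics/{f}.npz'))
E
python3 - <<'E'
from h import *
for n in ['scene','side','wrist']: snap(n,n+'0')
a=np.hstack([cv2.imread(f'pics/{n}0.png') for n in ['scene']])
print(ctrl.get_obs())
E
```

```text
{'time_s': 0.15, 'q': array([-1.32426920e+00,  1.81390665e-01,  1.60773709e+00,  8.99769177e-06,
        1.35377703e+00, -2.06297479e-01]), 'dq': array([-0.00121603, -0.00144125, -0.00310383,  0.00168186, -0.0009078 ,
        0.00061239]), 'joint_efforts': array([ 1.13554554e-03, -4.45261502e+01, -3.51688743e+01, -1.70521648e-04,
        5.93853081e-03, -1.48829889e-05]), 'eef_pos': array([ 0.25149086, -0.51666033,  0.24159961]), 'eef_rot': array([-0.15826876, -0.68905381, -0.15919652,  0.68906626]), 'wrist_force': array([-0.13563884,  0.98109586,  0.54283062]), 'torque': array([-0.01814924, -0.06854875, -0.03666304]), 'opening': 1.0005832414486213}
```

View pics/scene0.png

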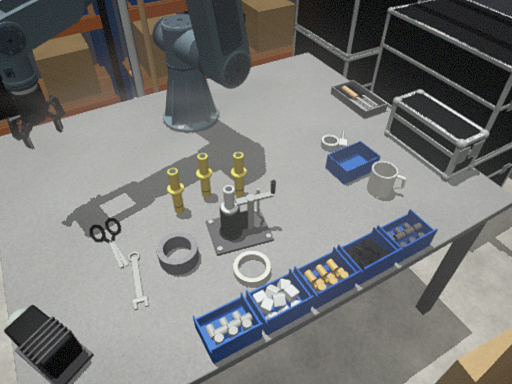

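View pics/side0.png

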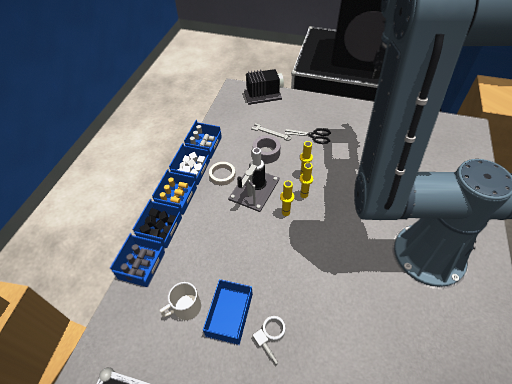

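View pics/wrist0.png

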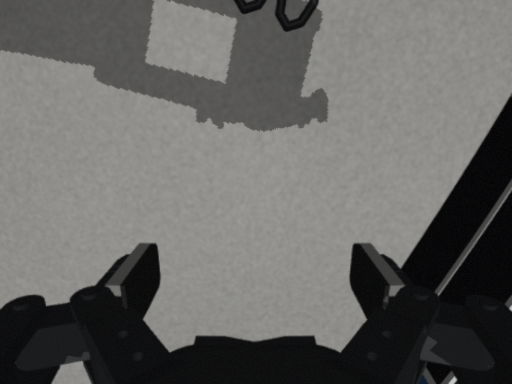

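```bash
python3 - <<'E'
from h import *
for n,(x0,y0,w,h) in {'scene0':(160,140,140,120),'side0':(205,125,130,100)}.items():
    im=cv2.imread(f'pics/{n}.png')[y0:y0+h,x0:x0+w]
    cv2.imwrite(f'pics/{n}c.png',cv2.resize(im,None,fx=5,fy=5,interpolation=cv2.INTER_CUBIC))
    P=cloud(load(n))[y0:y0+h,x0:x0+w].reshape(-1,3)
    for a,b in [(.105,.135),(.135,.18),(.175,.20)]:
        m=(P[:,2]>a)&(P[:,2]<b); print(n,a,m.sum()); 
        if m.sum():
            q=P[m]; l=[]
            # grid clusters
            g=np.round(q[:,:2]/0.03).astype(int)
            for k in np.unique(g,axis=0):
                s=q[(g==k).all(1)]; 
                if len(s)>3:print(k*0.03,len(s),s.mean(0).round(3))
E
```

```text
scene0 0.105 756
[ 0.45 -0.24] 10 [ 0.461 -0.246  0.121]
[ 0.45 -0.21] 4 [ 0.463 -0.218  0.121]
[ 0.45 -0.15] 48 [ 0.448 -0.143  0.121]
[ 0.45 -0.12] 28 [ 0.451 -0.129  0.121]
[ 0.48 -0.24] 57 [ 0.472 -0.236  0.12 ]
[ 0.48 -0.21] 11 [ 0.47  -0.222  0.119]
[ 0.48 -0.06] 31 [ 0.489 -0.052  0.12 ]
[ 0.51 -0.06] 10 [ 0.498 -0.048  0.119]
[ 0.51 -0.03] 29 [ 0.498 -0.038  0.119]
[ 0.6  -0.15] 26 [ 0.607 -0.155  0.116]
[ 0.6  -0.12] 4 [ 0.614 -0.111  0.126]
[ 0.6  -0.06] 6 [ 0.611 -0.048  0.118]
[ 0.6  -0.03] 13 [ 0.603 -0.039  0.118]
[ 0.63 -0.15] 125 [ 0.631 -0.15   0.117]
[ 0.63 -0.12] 102 [ 0.631 -0.121  0.121]
[ 0.63 -0.09] 105 [ 0.631 -0.088  0.127]
[ 0.63 -0.06] 71 [ 0.634 -0.062  0.128]
[ 0.63 -0.03] 48 [ 0.637 -0.033  0.129]
[ 0.66 -0.03] 19 [ 0.646 -0.026  0.128]
scene0 0.135 576
[ 0.42 -0.15] 8 [ 0.431 -0.142  0.159]
[ 0.42 -0.12] 10 [ 0.432 -0.129  0.164]
[ 0.45 -0.24] 35 [ 0.457 -0.238  0.16 ]
[ 0.45 -0.21] 8 [ 0.457 -0.222  0.163]
[ 0.45 -0.15] 60 [ 0.447 -0.142  0.154]
[ 0.45 -0.12] 44 [ 0.448 -0.128  0.155]
[ 0.48 -0.24] 75 [ 0.471 -0.236  0.152]
[ 0.48 -0.21] 16 [ 0.47  -0.
[... 1354 characters left out ...]
.123  0.154]
[ 0.45 -0.24] 20 [ 0.455 -0.234  0.16 ]
[ 0.45 -0.21] 41 [ 0.455 -0.22   0.151]
[ 0.45 -0.15] 10 [ 0.442 -0.14   0.161]
[ 0.45 -0.12] 45 [ 0.443 -0.122  0.153]
[ 0.48 -0.24] 10 [ 0.47  -0.233  0.158]
[ 0.48 -0.21] 11 [ 0.468 -0.222  0.151]
[ 0.48 -0.06] 6 [ 0.486 -0.047  0.161]
[ 0.48 -0.03] 81 [ 0.483 -0.03   0.154]
[ 0.51 -0.03] 12 [ 0.498 -0.032  0.151]
[ 0.6  -0.12] 43 [ 0.608 -0.126  0.16 ]
[ 0.63 -0.12] 42 [ 0.623 -0.123  0.159]
[0.63 0.  ] 38 [ 0.638 -0.008  0.157]
[0.66 0.  ] 4 [ 0.646 -0.01   0.165]
side0 0.175 48
[ 0.6  -0.15] 10 [ 0.61  -0.14   0.182]
[ 0.6  -0.12] 12 [ 0.609 -0.127  0.181]
[ 0.63 -0.15] 9 [ 0.623 -0.14   0.182]
[ 0.63 -0.12] 17 [ 0.623 -0.128  0.181]
```

View pics/scene0c.png

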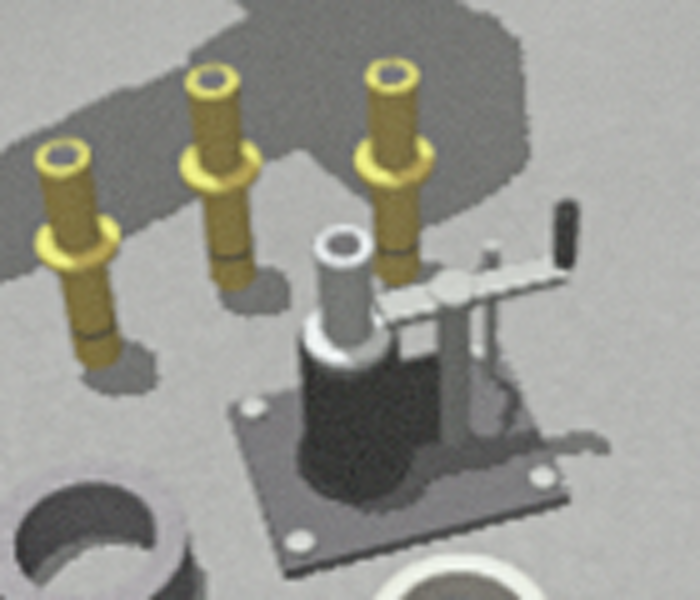

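View pics/side0c.png

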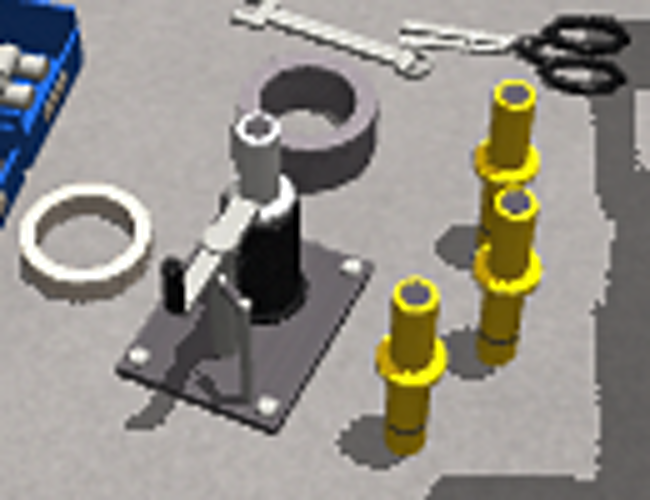

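```bash
python3 - <<'E'
from h import *
a,b=load('scene0'),load('side0')
print('tube',pt(a,228.8,189,.1825),pt(b,256.6,150.4,.1825))
print('knob',pt(a,273.4,180.8,.174),pt(b,240,177.6,.174))
# pivot disc scene crop(455,285), side crop(228,228)
print('piv',pt(a,251,197,.130),pt(b,250.6,170.6,.130))
for c,(x,y) in [(a,(228,189)),(b,(256,150))]: print(c['world_from_camera'][:3,3])
# tube top cap fit: horizontal pts z .176-.19 near
for c in (a,b):
    P=cloud(c).reshape(-1,3); m=(abs(P[:,0]-.617)<.03)&(abs(P[:,1]+.135)<.03)&(P[:,2]>.18); q=P[m]; print(len(q),q.mean(0),q.min(0),q.max(0))
q=ctrl.get_obs()['eef_rot']; print(R.from_quat([*q[1:],q[0]]).as_matrix().round(3))
E
```

```text
tube [ 0.62031181 -0.1355753   0.1825    ] [ 0.61540968 -0.1324009   0.1825    ]
knob [ 0.64241334 -0.01320159  0.174     ] [ 0.63607634 -0.01040743  0.174     ]
piv [ 0.62869793 -0.07428046  0.13      ] [ 0.62393196 -0.08435487  0.13      ]
[ 1.2887969  -0.44284477  0.90071491]
[0.36757941 0.68928554 1.05760983]
75 [ 0.61927805 -0.13764512  0.18336738] [ 0.6022628  -0.15211336  0.18024766] [ 0.63306552 -0.12427664  0.18765727]
33 [ 0.61674514 -0.13342134  0.1822091 ] [ 0.60352484 -0.14557926  0.18031795] [ 0.63124457 -0.12056661  0.18502692]
[[-0.     0.438 -0.899]
 [ 0.001 -0.899 -0.438]
 [-1.    -0.001 -0.   ]]
```

Request:
drive_tool([
  [-0.011, -0.025, -0.051, 0, 0, 0, 1],
  [-0.011, -0.025, -0.051, 0, 0, 0, 1],
  [-0.011, -0.025, -0.051, 0, 0, 0, 1],
  [-0.011, -0.025, -0.051, 0, 0, 0, 1],
  [-0.011, -0.025, -0.051, 0, 0, 0, 1],
  [-0.011, -0.025, -0.051, 0, 0, 0, 1],
  [-0.011, -0.025, -0.051, 0, 0, 0, 1],
  [-0.011, -0.025, -0.051, 0, 0, 0, 1],
  [-0.011, -0.025, -0.051, 0, 0, 0, 1],
  [-0.011, -0.025, -0.051, 0, 0, 0, 1],
])

```text
time_s: 1.4
eef_pos: [0.6016, -0.0675, 0.3524]
eef_rot: [-0.159, -0.689, -0.159, 0.689]
wrist_force: [0.6, -1.5, -0.4]
opening: 0.999
```

Request:
drive_tool([
  [0, 0, 0, -9, 0, 0, 1],
  [0, 0, 0, -9, 0, 0, 0],
  [0, 0, 0, -9, 0, 0, 0],
  [0, 0, 0, -9, 0, 0, 0],
  [0, 0, 0, -9, 0, 0, 0],
  [0, 0, 0, -9, 0, 0, 0],
  [0, 0, 0, 0, 0, 0, 0],
  [0, 0, 0, 0, 0, 0, 0],
])

```text
time_s: 2.4
eef_pos: [0.6007, -0.0691, 0.3521]
eef_rot: [-0.453, -0.542, -0.454, 0.543]
wrist_force: [0.8, 0.9, 0.7]
opening: 0.501
```

```bash
python3 - <<'E'
from h import *
c=snap('wrist','w1'); print(c['hand_eye']); o=ctrl.get_obs(); print(o['q'],o['wrist_force'],o['opening'])
E
```

```text
[[ 2.80612200e-04 -2.69968944e-01  9.62868989e-01 -1.32036767e-01]
 [ 9.99999025e-01  1.39305371e-03  9.91508853e-05  5.64734259e-04]
 [-1.36809588e-03  9.62868022e-01  2.69969072e-01 -6.88945353e-02]
 [ 0.00000000e+00  0.00000000e+00  0.00000000e+00  1.00000000e+00]]
[-3.10646976e-01  1.80243945e-01  1.38858672e+00  9.20936327e-06
  1.57309572e+00 -1.32668215e-01] [ 0.0553108  -0.27929303 -0.78602959] 0.49892854668780423
```

View pics/w1.png

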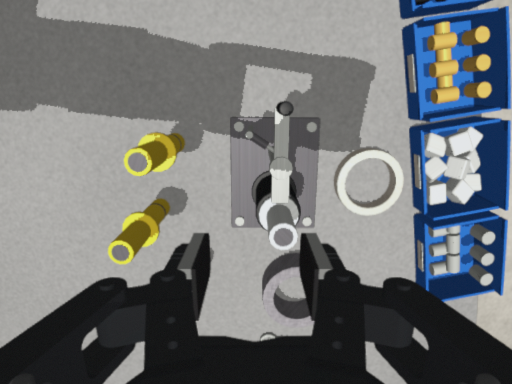

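```bash
python3 - <<'E'
from h import *
c=load('w1'); im=cv2.imread('pics/w1.png')[90:260,220:330]
cv2.imwrite('pics/w1c.png',cv2.resize(im,None,fx=3.5,fy=3.5,interpolation=cv2.INTER_CUBIC))
print(pt(c,283.5,236.5,.1825),pt(c,285,108,.174),pt(c,281.5,167,.13))
for u,v in [(238,125),(309,125),(240,222),(307,222)]: print(pt(c,u,v,.013))
E
```

```text
[ 0.61901562 -0.13533398  0.1825    ] [ 0.64032314 -0.01170147  0.174     ] [ 0.63047473 -0.07565401  0.13      ]
[ 0.58425522 -0.02871346  0.013     ]
[ 0.68451764 -0.04647324  0.013     ]
[ 0.55928345 -0.17458691  0.013     ]
[ 0.66176973 -0.19299106  0.013     ]
```

View pics/w1c.png

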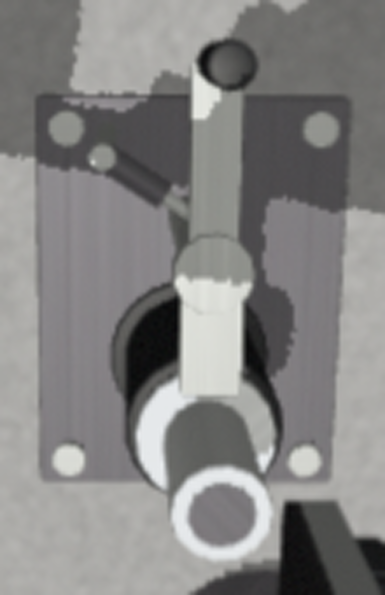

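Request:
drive_tool([
  [0, 0.0145, -0.032, 0, 0, 0, 0],
  [0, 0.0145, -0.032, 0, 0, 0, 0],
  [0.04, 0, 0, 0, 0, 0, 0],
  [0.04, 0, 0, 0, 0, 0, 0],
  [0.04, 0, 0, 0, 0, 0, 0],
  [0.03, 0, 0, 0, 0, 0, 0],
  [0, 0, 0, 0, 0, 0, 0],
])

```text
time_s: 3.32
eef_pos: [0.6386, -0.0108, 0.1992]
eef_rot: [-0.452, -0.541, -0.456, 0.544]
wrist_force: [0.7, -0.0, -0.1]
opening: 0.501
```

```bash
python3 - <<'E'
from h import *
snap('wrist','w2');snap('scene','s2')
E
```

```text
(no output)
```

View pics/w2.png

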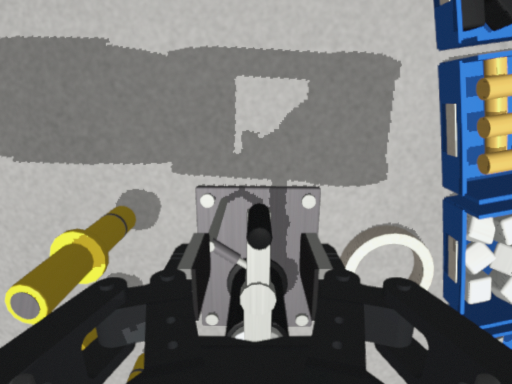

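Request:
drive_tool([
  [0.024, 0, 0, 0, 0, 0, 0],
  [0.024, 0, 0, 0, 0, 0, 0],
  [0, -0.0065, 0, 0, 0, 0, 0],
  [0, -0.0065, 0, 0, 0, 0, 0],
  [0, 0, 0, 0, 0, 0, 0],
])

```text
time_s: 4.05
eef_pos: [0.6283, -0.0089, 0.1563]
eef_rot: [0.455, 0.542, 0.453, -0.541]
wrist_force: [0.6, 0.3, 0.8]
opening: 0.499
```

Request:
drive_tool([
  [0, -0.01, 0.0028, -9, 0, 0, 0],
  [0, -0.01, 0.0028, -9, 0, 0, 0],
  [0, -0.01, 0.0028, -9, 0, 0, 0],
  [0, 0, 0, 0, 0, 0, 0],
])

```text
time_s: 4.55
eef_pos: [0.5985, -0.0169, 0.1558]
eef_rot: [0.569, 0.422, 0.567, -0.421]
wrist_force: [1.7, 0.6, 1.1]
opening: 0.503
```

```bash
python3 - <<'E'
from h import *
snap('wrist','w3');snap('scene','s3')
a=cv2.imread('pics/s3.png')[120:280,140:340]
cv2.imwrite('pics/s3c.png',cv2.resize(a,None,fx=3,fy=3))
E
```

```text
(no output)
```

View pics/w3.png

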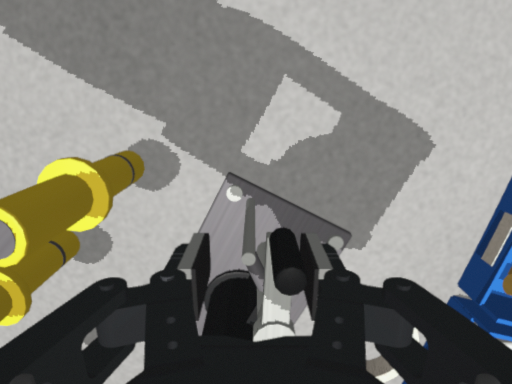

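View pics/s3c.png

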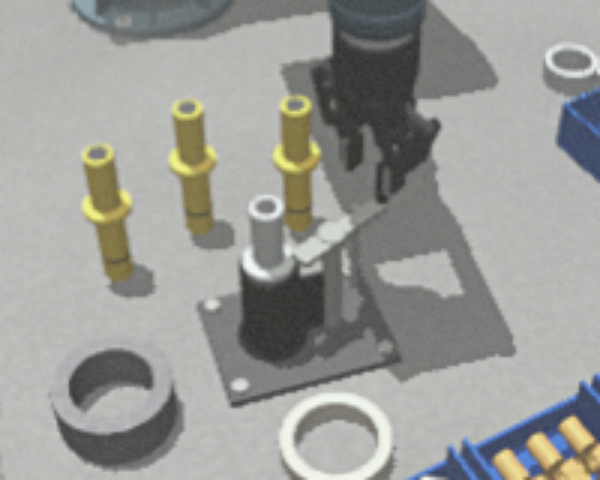

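Request:
drive_tool([
  [0, -0.01, 0.0028, -9, 0, 0, 0],
  [0, -0.01, 0.0028, -9, 0, 0, 0],
  [0, -0.01, 0.0028, -9, 0, 0, 0],
  [0, -0.01, 0.0028, -9, 0, 0, 0],
  [0, -0.01, 0.0028, -9, 0, 0, 0],
  [0, 0, 0, 0, 0, 0, 0],
  [0, 0, 0, 0, 0, 0, 0],
])

```text
time_s: 5.52
eef_pos: [0.5659, -0.0556, 0.1543]
eef_rot: [0.686, 0.173, 0.686, -0.173]
wrist_force: [-0.4, -0.8, 0.8]
opening: 0.501
```

```bash
python3 - <<'E'
from h import *
snap('wrist','w4');snap('scene','s4')
a=cv2.imread('pics/s4.png')[120:280,140:340]
cv2.imwrite('pics/s4c.png',cv2.resize(a,None,fx=3,fy=3))
E
```

```text
(no output)
```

View pics/w4.png

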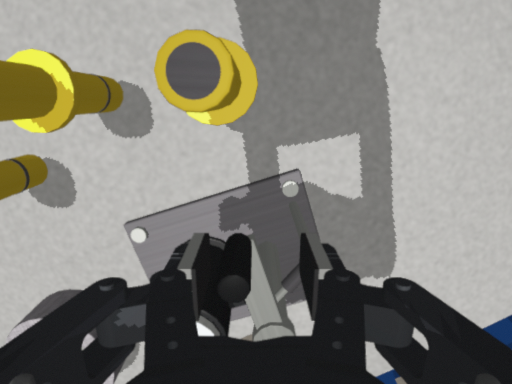

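View pics/s4c.png

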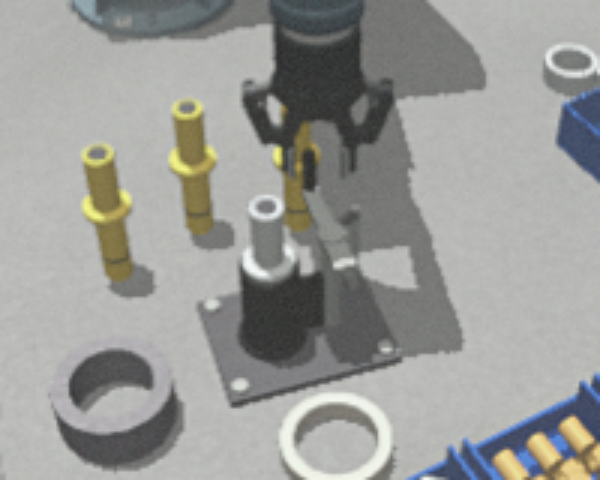

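Request:
drive_tool([
  [0, -0.01, 0.0028, -9, 0, 0, 0],
  [0, -0.005, 0.0014, -4, 0, 0, 0],
  [0, 0, 0, 0, 0, 0, 0],
  [-0.04, 0, 0, 0, 0, 0, 0],
  [-0.04, 0, 0, 0, 0, 0, 0],
  [-0.04, 0, 0, 0, 0, 0, 0],
  [-0.04, 0, 0, 0, 0, 0, 0],
  [-0.04, 0, 0, 0, 0, 0, 0],
  [0, 0, 0, 0, 0, 0, 1],
  [0, 0, 0, 0, 0, 0, 1],
])

```text
time_s: 6.88
eef_pos: [0.5629, -0.0707, 0.3536]
eef_rot: [0.701, 0.093, 0.701, -0.093]
wrist_force: [-0.7, -0.0, -0.3]
opening: 0.901
```

```bash
python3 - <<'E'
from h import *
snap('wrist','w5');snap('scene','s5');snap('side','d5')
a=cv2.imread('pics/s5.png')[120:280,140:340]
b=cv2.imread('pics/d5.png')[110:238,195:355]
cv2.imwrite('pics/s5c.png',np.vstack([cv2.resize(a,(400,320)),cv2.resize(b,(400,280))]))
o=ctrl.get_obs();print(o['q'],o['eef_pos'])
E
```

```text
[-3.34522382e-01  9.51650476e-02  1.48272020e+00  2.53166628e-05
  1.56664911e+00 -1.64198984e+00] [ 0.56254829 -0.07081229  0.3525735 ]
```

View pics/w5.png

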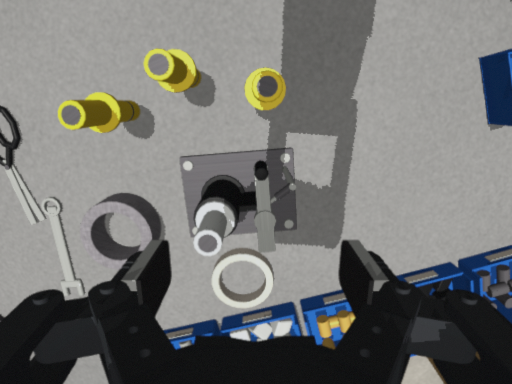

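View pics/s5c.png

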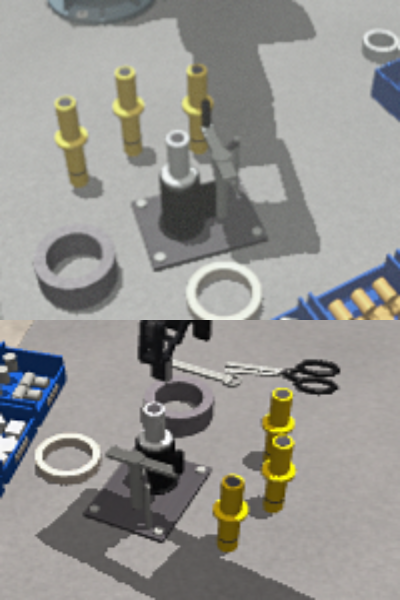

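```bash
python3 - <<'E'
from h import *
c=load('w5')
t=pt(c,208.5,242.5,.1825);k=pt(c,261.5,167,.174)
print(t,k,k[:2]-[.629,-.075],np.degrees(np.arctan2(*(k[:2]-[.629,-.075])[::-1])))
im=cv2.imread('pics/w5.png')[130:290,160:320];cv2.imwrite('pics/w5c.png',cv2.resize(im,None,fx=3.5,fy=3.5,interpolation=cv2.INTER_CUBIC))
E
```

```text
[ 0.61854981 -0.13362653  0.1825    ] [ 0.55865001 -0.06187374  0.174     ] [-0.07034999  0.01312626] 169.43099515770552
```

View pics/w5c.png

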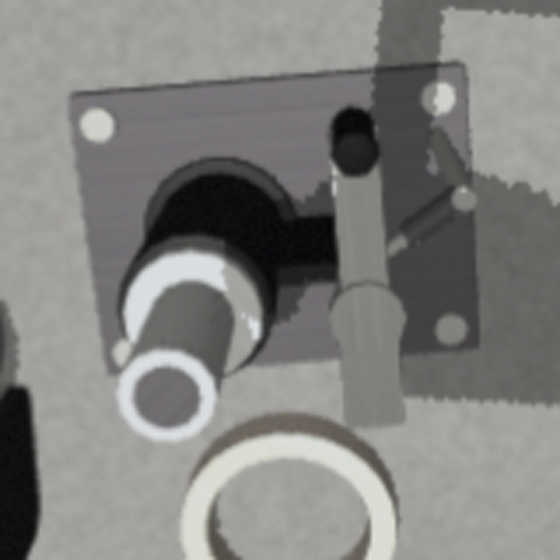

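Request:
drive_tool([
  [0, 0, 0, 9.5, 0, 0, 1],
  [0, 0, 0, 9.5, 0, 0, 1],
  [0, 0, 0, 9.5, 0, 0, 1],
  [0, 0, 0, 9.5, 0, 0, 1],
  [0, 0, 0, 9.5, 0, 0, 1],
  [0, 0, 0, 9.5, 0, 0, 1],
  [0, 0, 0, 9.5, 0, 0, 1],
  [0, 0, 0, 9.5, 0, 0, 1],
  [0, 0, 0, 9, 0, 0, 1],
  [0, 0, 0, 0, 0, 0, 1],
])

```text
time_s: 8.28
eef_pos: [0.5628, -0.0711, 0.3532]
eef_rot: [-0.454, -0.541, -0.455, 0.542]
wrist_force: [1.3, -0.1, 1.3]
opening: 0.998
```

Request:
drive_tool([
  [0, 0.022, 0.0177, 0, 0, 0, 1],
  [0, 0.022, 0.0177, 0, 0, 0, 1],
  [0, 0.022, 0.0177, 0, 0, 0, 1],
  [0.03, 0, 0, 0, 0, 0, 1],
  [0.03, 0, 0, 0, 0, 0, 1],
  [0.03, 0, 0, 0, 0, 0, 1],
  [0, 0, 0, 0, 0, 0, 1],
  [0, 0, 0, 0, 0, 0, 1],
])

```text
time_s: 9.28
eef_pos: [0.6193, -0.1351, 0.2653]
eef_rot: [0.455, 0.542, 0.454, -0.541]
wrist_force: [-0.2, -0.9, 0.7]
opening: 0.996
```

```bash
python3 - <<'E'
from h import *
snap('wrist','w6');snap('scene','s6');o=ctrl.get_obs()
q=o['eef_rot'];M=R.from_quat([*q[1:],q[0]]).as_matrix();print(M.round(4),o['eef_pos'])
print(M.T@(np.array([.6185,-.1345,.152])-o['eef_pos']))
E
```

```text
[[ 2.700e-03  9.848e-01 -1.738e-01]
 [-1.200e-03 -1.738e-01 -9.848e-01]
 [-1.000e+00  2.800e-03  7.000e-04]] [ 0.61968172 -0.13529561  0.26623762]
[ 0.11423303 -0.00162742 -0.00065695]
```

View pics/w6.png

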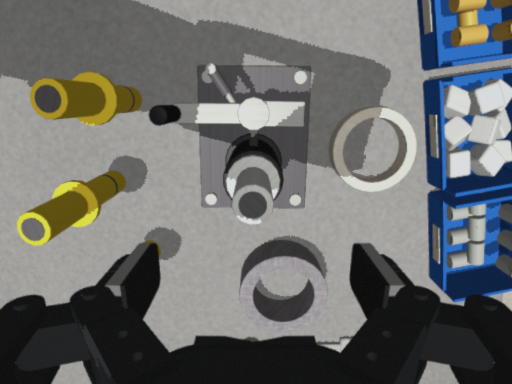

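```bash
python3 - <<'E'
from h import *
c=load('w6')
im=cv2.imread('pics/w6.png')[140:240,200:310];cv2.imwrite('pics/w6c.png',cv2.resize(im,None,fx=5,fy=5,interpolation=cv2.INTER_CUBIC))
for u in (252.5,254): print(pt(c,u,204.5,.1825), pt(c,u,204.5,.1825)[:2]-c['eef_pos'][:2])
h=np.array(c['hand_eye']);p=np.linalg.inv(T(c));
g=cv2.cvtColor(cv2.imread('pics/w6.png'),cv2.COLOR_BGR2GRAY);print(c['fx'],c['cx'],c['cy'],c['k1'])
E
```

```text
[ 0.61851613 -0.13524231  0.1825    ] [-7.73471059e-04 -9.76596571e-05]
[ 0.61954545 -0.13542218  0.1825    ] [ 0.00025585 -0.00027753]
323.8110755506611 254.55860383826618 192.25995732639453 -0.07213821203160682
```

View pics/w6c.png

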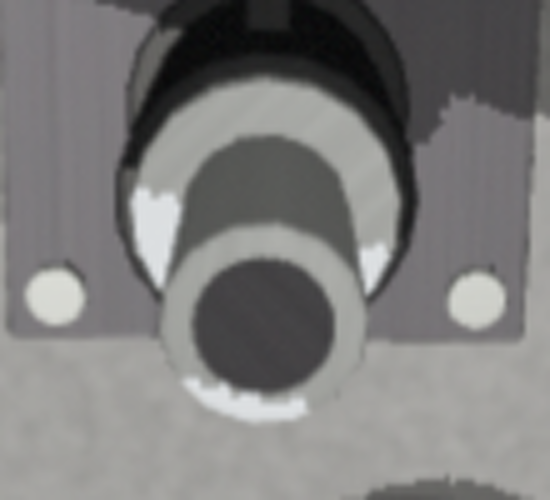

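Request:
drive_tool([
  [0, -0.001, 0, 0, 0, 0, 1],
  [0.03, 0, 0, 0, 0, 0, 1],
  [0.03, 0, 0, 0, 0, 0, 1],
  [0.03, 0, 0, 0, 0, 0, 1],
  [0.03, 0, 0, 0, 0, 0, 1],
  [0, 0, 0, 0, 0, 0, 0.2],
  [0, 0, 0, 0, 0, 0, 0],
  [0, 0, 0, 0, 0, 0, -0.2],
  [0, 0, 0, 0, 0, 0, -0.2],
  [0, 0, 0, 0, 0, 0, -0.2],
])

```text
time_s: 10.62
eef_pos: [0.6181, -0.1349, 0.145]
eef_rot: [0.455, 0.542, 0.454, -0.542]
wrist_force: [-0.6, 0.1, -0.6]
opening: 0.402
```

```bash
python3 - <<'E'
from h import *
snap('wrist','w7');snap('scene','s7');snap('side','d7');o=ctrl.get_obs()
q=o['eef_rot'];M=R.from_quat([*q[1:],q[0]]).as_matrix();print(o['eef_pos'],o['wrist_force'],o['opening'],M[2].round(4))
a=cv2.imread('pics/s7.png')[140:260,170:310]
b=cv2.imread('pics/d7.png')[110:230,205:345]
cv2.imwrite('pics/s7c.png',np.vstack([cv2.resize(a,None,fx=2.5,fy=2.5),cv2.resize(b,None,fx=2.5,fy=2.5)]))
E
```

```text
[ 0.61787761 -0.13476941  0.14440804] [ 0.14407858 -0.09834063  0.61804263] 0.39770037272309877 [-1.e+00  1.e-04 -0.e+00]
```

View pics/w7.png

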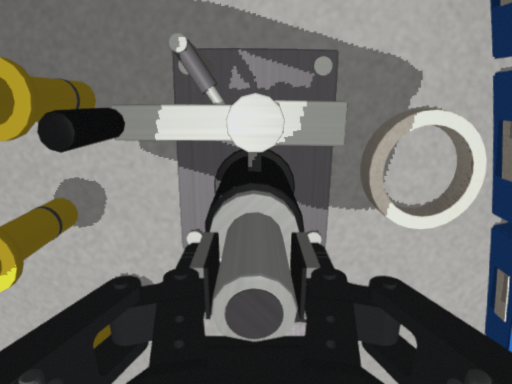

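View pics/s7c.png

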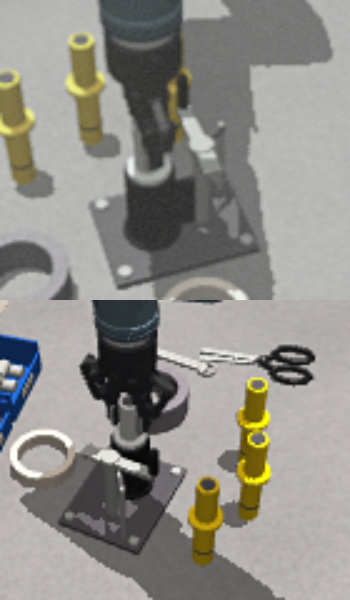

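Request:
drive_tool([
  [0, 0, 0, 0, 0, 0, -0.25],
  [0, 0, 0, 0, 0, 0, -0.25],
  [0, 0, 0, 0, 0, 0, -0.28],
  [0, 0, 0, 0, 0, 0, -0.28],
  [0, 0, 0, 0, 0, 0, -0.28],
])

```text
time_s: 11.4
eef_pos: [0.6179, -0.1348, 0.1443]
eef_rot: [-0.454, -0.542, -0.454, 0.542]
wrist_force: [-0.1, -0.6, -0.5]
opening: 0.354
```

Request:
drive_tool([
  [0, 0, 0, 0, 0, 0, -0.32],
  [0, 0, 0, 0, 0, 0, -0.32],
  [0, 0, 0, 0, 0, 0, -0.32],
])

```text
time_s: 11.78
eef_pos: [0.6178, -0.1348, 0.1443]
eef_rot: [-0.454, -0.542, -0.454, 0.542]
wrist_force: [-1.8, 0.0, 1.1]
opening: 0.349
```

Contact on both pads, negligible side load. Full grip.

Request:
drive_tool([
  [0, 0, 0, 0, 0, 0, -0.6],
  [0, 0, 0, 0, 0, 0, -1],
  [0, 0, 0, 0, 0, 0, -1],
  [0, 0, 0, 0, 0, 0, -1],
])

```text
time_s: 12.28
eef_pos: [0.6179, -0.1348, 0.1445]
eef_rot: [0.454, 0.542, 0.454, -0.542]
wrist_force: [-0.9, 0.8, 3.6]
opening: 0.335
```

Request:
drive_tool([
  [-0.003, 0, 0, 0, 0, 0, -1],
  [-0.005, 0, 0, 0, 0, 0, -1],
  [-0.006, 0, 0, 0, 0, 0, -1],
  [-0.006, 0, 0, 0, 0, 0, -1],
  [0, 0, 0, 0, 0, 0, -1],
])

```text
time_s: 12.9
eef_pos: [0.6181, -0.1349, 0.1651]
eef_rot: [0.455, 0.542, 0.454, -0.542]
wrist_force: [0.8, -0.9, -4.3]
opening: 0.333
```

```bash
python3 - <<'E'
from h import *
o=ctrl.get_obs();print(o['wrist_force'],o['torque'],o['eef_pos'])
snap('wrist','w8');snap('side','d8');snap('scene','s8')
a=cv2.imread('pics/s8.png')[140:260,170:310]
b=cv2.imread('pics/d8.png')[110:230,205:345]
cv2.imwrite('pics/s8c.png',np.hstack([cv2.resize(a,None,fx=2.8,fy=2.8),cv2.resize(b,None,fx=2.8,fy=2.8)]))
E
```

```text
[ 0.76780132 -0.94806832 -4.27414272] [-0.00853773  0.01869474 -0.08810185] [ 0.61811141 -0.13488155  0.16509103]
```

View pics/s8c.png

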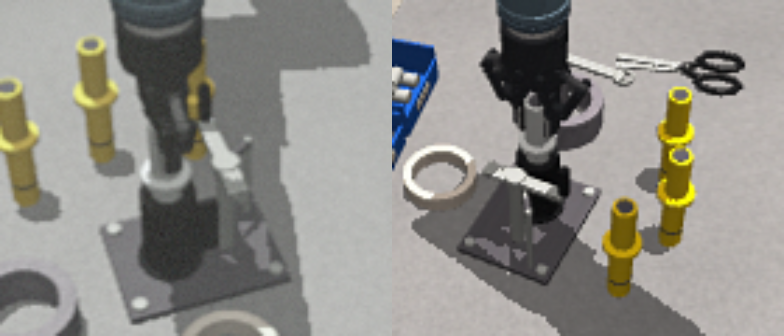

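View pics/w8.png

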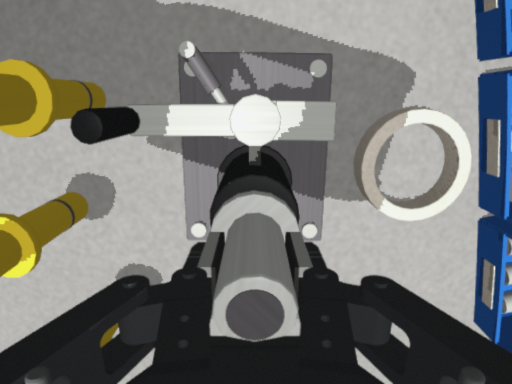

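Request:
drive_tool([
  [-0.006, 0, 0, 0, 0, 0, -1],
  [-0.006, 0, 0, 0, 0, 0, -1],
  [-0.006, 0, 0, 0, 0, 0, -1],
  [-0.006, 0, 0, 0, 0, 0, -1],
  [-0.006, 0, 0, 0, 0, 0, -1],
  [-0.006, 0, 0, 0, 0, 0, -1],
  [-0.003, 0, 0, 0, 0, 0, -1],
  [0, 0, 0, 0, 0, 0, -1],
  [0, 0, 0, 0, 0, 0, -1],
  [0, 0, 0, 0, 0, 0, -1],
])

```text
time_s: 14.3
eef_pos: [0.6177, -0.1347, 0.203]
eef_rot: [-0.454, -0.542, -0.454, 0.542]
wrist_force: [-0.6, -0.6, -4.2]
opening: 0.339
```

```bash
python3 - <<'E'
from h import *
o=ctrl.get_obs();print(o['wrist_force'],o['torque'],o['eef_pos'])
q=o['eef_rot'];M=R.from_quat([*q[1:],q[0]]).as_matrix();print(M[:,0].round(4))
snap('wrist','w9');snap('side','d9');snap('scene','s9')
a=cv2.imread('pics/s9.png')[140:260,170:310]
b=cv2.imread('pics/d9.png')[110:230,205:345]
cv2.imwrite('pics/s9c.png',np.hstack([cv2.resize(a,None,fx=2.8,fy=2.8),cv2.resize(b,None,fx=2.8,fy=2.8)]))
# heights: scene col through tube
for n in('s9','d9'):
    P=cloud(load(n)); m=(np.hypot(P[...,0]-.6185,P[...,1]+.1345)<.027)&(P[...,2]>.1)
    im=load(n)['img']
    ys,xs=np.nonzero(m)
    for z0 in np.arange(.1,.25,.01):
        s=m&(abs(P[...,2]-z0-.005)<.005)
        if s.sum(): print(n,round(z0+.005,3),s.sum(),np.median(im[s],0),P[s][:,:2].min(0).round(3),P[s][:,:2].max(0).round(3))
E
```

```text
[-0.57282819 -0.61034284 -4.16635524] [-0.00168249 -0.03932233  0.0109348 ] [ 0.61768202 -0.13470723  0.20295103]
[-6.e-04  2.e-04 -1.e+00]
s9 0.105 69 [59. 60. 58.] [ 0.593 -0.161] [ 0.645 -0.111]
s9 0.115 83 [69. 71. 70.] [ 0.597 -0.159] [ 0.645 -0.111]
s9 0.125 27 [113. 116. 112.] [ 0.62  -0.152] [ 0.633 -0.123]
s9 0.135 30 [116.5 118.5 115. ] [ 0.612 -0.152] [ 0.633 -0.122]
s9 0.145 28 [116.5 118.  115.5] [ 0.614 -0.152] [ 0.635 -0.128]
s9 0.155 27 [117. 119. 116.] [ 0.616 -0.152] [ 0.633 -0.129]
s9 0.165 5 [118. 121. 118.] [ 0.621 -0.159] [ 0.641 -0.134]
s9 0.175 117 [162. 165. 162.] [ 0.601 -0.161] [ 0.642 -0.114]
s9 0.185 19 [116. 119. 116.] [ 0.612 -0.152] [ 0.632 -0.132]
s9 0.195 20 [112.5 114.5 111.5] [ 0.612 -0.152] [ 0.643 -0.129]
s9 0.205 28 [105.  106.5 102.5] [ 0.614 -0.152] [ 0.645 -0.129]
s9 0.215 27 [97. 98. 93.] [ 0.616 -0.152] [ 0.645 -0.129]
s9 0.225 15 [114. 115. 112.] [ 0.594 -0.153] [ 0.637 -0.143]
s9 0.235 14 [122. 123. 120.] [ 0.594 -0.152] [ 0.638 -0.144]
s9 0.245 13 [79. 80. 80.] [ 0.6   -0.152] [ 0.641 -0.145]
d9 0.105 76 [23.5 23.  24. ] [ 0.593 -0.157] [ 0.645 -0.108]
d9 0.115 21 [92. 91. 90.] [ 0.596 -0.132] [ 0.642 -0.11 ]
d9 0.125 17 [93. 93. 91.] [ 0.603 -0.133] [ 0.627 -0.117]
d9 0.135 17 [93. 93. 91.] [ 0.604 -0.132] [ 0.627 -0.119]
d9 0.145 16 [93.  92.5 90. ] [ 0.604 -0.133] [ 0.632 -0.118]
d9 0.155 10 [92.5 91.5 89.5] [ 0.605 -0.13 ] [ 0.622 -0.119]
d9 0.165 6 [94.  92.5 91. ] [ 0.594 -0.136] [ 0.635 -0.112]
d9 0.175 66 [162.  162.  157.5] [ 0.594 -0.144] [ 0.64  -0.108]
d9 0.185 16 [94.  93.5 92. ] [ 0.603 -0.13 ] [ 0.629 -0.118]
d9 0.195 26 [93.  92.5 90.5] [ 0.597 -0.131] [ 0.64  -0.119]
d9 0.205 27 [78. 77. 75.] [ 0.597 -0.133] [ 0.645 -0.118]
d9 0.215 30 [84.5 83.5 82. ] [ 0.594 -0.134] [ 0.645 -0.119]
d9 0.225 33 [80. 77. 76.] [ 0.594 -0.134] [ 0.644 -0.117]
d9 0.235 41 [95. 94. 92.] [ 0.599 -0.148] [ 0.642 -0.117]
d9 0.245 35 [28. 29. 32.] [ 0.593 -0.144] [ 0.642 -0.117]
```

View pics/s9c.png

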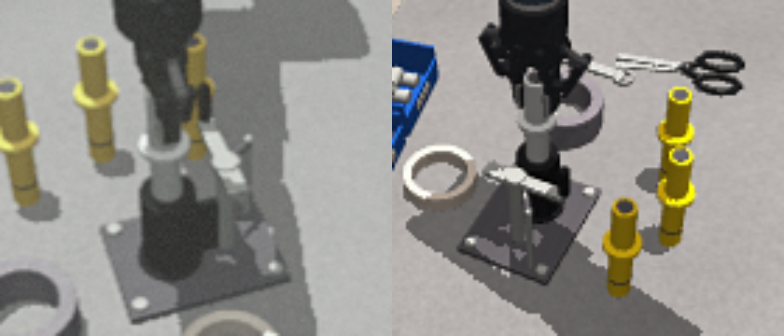

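View pics/w9.png

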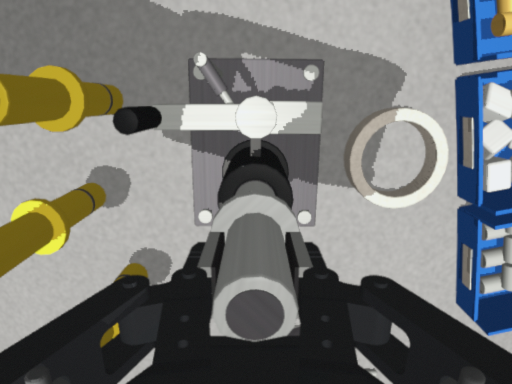

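Request:
drive_tool([
  [-0.001, 0, 0, 0, 0, 0, -1],
  [0, 0, 0, 0, 0, 0, -1],
  [0, 0, 0, 0, 0, 0, -1],
  [0, 0, 0, 0, 0, 0, -1],
  [0, 0, 0, 0, 0, 0, -1],
  [0, 0, 0, 0, 0, 0, -1],
])

```text
time_s: 15.2
eef_pos: [0.6178, -0.1348, 0.2043]
eef_rot: [-0.454, -0.542, -0.454, 0.542]
wrist_force: [-0.4, 0.0, -4.5]
opening: 0.337
```

```bash
python3 - <<'E'
from h import *
o=ctrl.get_obs();print(o['wrist_force'],o['eef_pos'],o['opening'],np.abs(o['dq']).max())
for n in ('scene','side'):
    snap(n,n+'F'); c=load(n+'F');P=cloud(c); im=c['img'].astype(int).sum(2)
    m=(np.hypot(P[...,0]-.6185,P[...,1]+.1345)<.024)&(np.hypot(P[...,0]-.6185,P[...,1]+.1345)>.017)&(P[...,2]>.165)&(P[...,2]<.19)&(im>480)
    print(n,m.sum(),np.median(P[m][:,2]) if m.any() else 0, np.percentile(P[m][:,2],[10,90]))
E
```

```text
[-0.3837153   0.03224019 -4.45145428] [ 0.61784074 -0.13475264  0.20427032] 0.3365809689868901 0.0017498589703658985
scene 47 0.17866725182781418 [0.17665203 0.18020923]
side 26 0.17658955258068043 [0.17463937 0.1773317 ]
```

Both cameras put the flange top at 177–179 mm (178 expected), so I'm handing in.

```bash
python3 -c "
from h import *
print(hand_in())"
```

```text
the job is handed in; nothing more can be done
None
```

I swung the catch open by its knob, gripped the aluminium inner tube and drew it straight up 60 mm. I handed the job in at about 15 s with the arm still holding the tube; `hand_in` reports no verdict.

What the last checks showed:
- **Catch:** it measured about 89° open before the lift, with its knob pointing at 169° in the bench plane against about 170° expected. It was still open in the pictures taken after the main lift.
- **Height:** the tool rose 59.9 mm. The scene camera put the flange top at 178.7 mm and the side camera at 176.6 mm, against 178 mm expected. The 2 mm disagreement is within the calibration.
- **Load:** the wrist carried 4.5 N, about the tube's weight, with side forces under 1 N, so the tube is not pressing on its bore.
- **Hold:** the gripper is closed on the tube and upright to within about 0.001 rad, with the joints still.
- **Groove:** I did not see the groove itself; its position follows from the flange height.
- **Other things on the bench:** I steered clear of them, and none looked moved in the pictures. I did not measure their positions again at the end.

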